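# Back the dividing turntable one notch

## Task

The last motif on the freshly painted bowl needs touching up, so turn the dividing turntable back by one notch, using a fingertip only: push gently, without forcing or gripping anything. Push the blue ball of the pawl until the pawl lifts out of the ratchet teeth, tips over and stays back on its stop; push a brass peg so that the wheel turns backward (clockwise seen from above) one notch; then tip the pawl down again so that it lies fully home in that next notch. The paint is wet, so do not touch or lift the bowl, and leave the paint jar, the brush and the bentwood box where they are.

Things in the scene. Friction and masses are not known exactly. Their poses are not given: they have to be found in the camera images.
- turntable: Fixed turntable assembly screwed to the bench: plywood board 18 mm thick (x -150 to 130, y -125 to 125 mm), green iron foot, steel pawl bracket on the -x side (plate x -130 to -122, y 5 to 55 mm, 89 mm high). Origin on the bench on the wheel's vertical axis, z up.
- wheel (a joint): Wheel angle, rad, positive anticlockwise from above (forward: the pawl clicks over the teeth). 16 teeth: one notch is 0.393. Pawl down in the present notch, the wheel can lie from 0 (steep tooth face against the pawl, which blocks backward turning) to about 0.15; in the next notch back from -0.393 to about -0.24. Friction (2 to 3 N at a peg) holds it where it is left.
- wheel_head (a point): Point on the wheel's axis on top of its aluminium head (166 mm across), 63 mm above the bench; axes turn with the wheel. Eight upright brass pegs, 10 mm thick, tops 87 mm above the bench, stand 75 mm from the axis at 0, 45, 90 ... degrees from this x axis. Around the head lies the steel ratchet ring, radius 86 to 105 mm, saw teeth on top, valleys at 55 mm, crests at 65 mm.
- pawl (a joint): Angle of the pawl about its level pivot, rad: 0 fully down in a notch, about 0.22 with its nose on a tooth crest, 1.05 thrown over on its stop. It swings freely and overbalances at about 0.69: below that it falls by itself down to the teeth, above that back on the stop, where it stays. About 1 N at the ball moves it; force is never needed.
- pawl_pivot (a point): Fixed point on the pawl's pivot at mid-thickness, 73 mm above the bench, at (-93, 21) mm in the turntable's frame; same axes. The pawl swings in the upright y-z plane here: pushing its ball along +y lifts it, along -y brings it down. Its red arm (45 mm long, 12 wide) points to -y, 18 degrees below level when down, 42 above when thrown. A fixed stop pin, top at 87 mm, lies 17 mm to +y.
- pawl_ball (a point): Centre of the blue ball, 24 mm across, on the pawl's steel thumb-piece (8 mm thick), 48 mm from the pivot. Pawl down: 20 mm to the pivot's -y side, 116 mm above the bench. Thrown over: 28 mm to its +y side, 112 mm above the bench. A fingertip at 104 mm clears pegs, bracket and stop. The arm rises behind a finger that pushes the ball over: withdraw upward.
- bowl: Black wooden bowl with painted motifs, 116 mm across, 42 mm high, loose on the cork pad in the middle of the wheel and turning with it. Origin at the centre of its underside, 65 mm above the bench; rim 107 mm above the bench. Wet paint: not to be touched.
- paint_jar: Loose glass jar of paint with a white lid, 52 mm across, 62 mm high, on the bench; origin at the centre of its underside. To be left alone.
- brush: Loose flat brush with a red handle, 190 mm long, lying on the bench along its own x axis; origin on the underside. To be left alone.
- bent_box: Loose oval bentwood box with lid and handle, about 130 x 80 mm and 72 mm high, on the bench; origin at the centre of its underside. To be left alone.

How it is judged:
By the outcome, as a careful person would: the job done as asked, in the order asked, and still so for the second after the job is handed in, with the robot touching nothing.
It also fails if it takes over 45 s, if anything falls off the work surface, if the arm or the gripper's body presses on something with over 40 N, if the wrist force passes 120 N, or if a joint passes its speed limit or range.

## Robot

A 7-joint arm with a two-finger parallel gripper is mounted at the origin on the work surface. World frame = base frame: x ahead of the robot, y to its left, z up, the work surface at z = 0. Lengths are in m, angles in rad, forces in N, time in s.
With the tool pointing down it reaches from about 0.4 to 0.75 m from the base axis. Payload 19.5 kg.
Tool frame: the origin (TCP) lies between the finger pads; the fingertips stand ahead of it and the grasp point (between the pads) lies 3 mm ahead of it (finger_overhang is the z of the fingertips in the tool frame, in m); z points along the fingers, y is the line along which they close (so a half turn about z gives the same grasp; the last joint's range is limited). The gripper opens to 85 mm and grips with 20 to 120 N. Pads are 22 mm wide; open, the fingers measure 114 mm over their backs; the gripper's body (76 mm by 85 mm) begins 54 mm behind the grasp point. The pads swing forward as they close: fully open they stand 13 mm farther back than shut.
Start: joints at [-1.261, 0.707, -0.028, 1.485, 0.022, 0.951, -0.075], TCP at [0.198, 0.54, 0.253] pointing down, gripper open.
Joint ranges: [-2.71, 2.71], [-0.32, 2.16], [-1.57, 1.52], [0, 2.45], [-1.46, 4.6], [0, 2.02], [-2.83, 2.83]. Speed limits (rad/s): [1.89, 1.89, 2.57, 2.57, 3.01, 3.01, 3.01].

## Interface

Orientations are given as a 3x3 rotation matrix whose columns are the frame's x, y, z axes.
In Python, from workcell import * gives the robot as it stands.
- The arm moves only by the tool send_rows, never from a script. Its argument "deltas" is a list that holds one entry, the list of rows, each a list of 7 numbers: the shift along the tool's x, y, z in cm, then the turn, a rotation vector about the tool's x, y, z in rad, then the finger opening in cm, from 0 to 8.54. A call has exactly 10 rows; each row shifts and turns the commanded pose from where the row before left it, along the tool's axes as they then stand; what a row does not reach is not made up. A row lasts 1/8 s, in which the tool goes at most 62.5 mm and 10.7 degrees, less where a joint would pass 70% of its speed; a pose out of reach is approached as far as the arm can. A call with a gripper value outside its range is refused whole. The fingers move at their own pace and stop on an object; "grip_force" is the grip in N (left out, the last holds). Time passes only in rows, so rows that do not move let the fingers close, or fill a call up. It gives the time, the measured TCP pose, the force, the opening and the grip force at its end, in the units of the state.
- state(): the state, without advancing time (a new reading comes with each control period).
- camera(name): name is "scene" or "side" or "wrist"; returns (picture, depth): 384x512x3 uint8, red, green, blue; 384x512 float32, m along the optical axis (not along the pixel's ray), 0 where there is no reading.
- get_calibration(name): a dict with "fov_y" (degrees; the focal length in pixels is half the picture's height over the tangent of half this angle, whatever the lens; pixels are square), "cx", "cy" (the principal point, pixels), "pose" (4x4, takes a point from camera to world coordinates). Camera axes: x right, y up, looking along -z (the intrinsics and any distortion apply to the point x, -y, -z); pixel columns grow to the right and rows downward; lengths in m; the calibration is good to about 2 mm. A picture is of the moment at which its call begins: read the wrist's pose just before it. get_calibration takes no time and is no camera call; for the wrist camera it gives the pose at the moment of the call.
- close_job(): hands the job in; it is judged then, once.
The state is a dict: "t": time; "joints": joint angles; "dq": joint speeds; "joint_torque": joint torques, N m; "tcp_pos": TCP position; "tool_rot": TCP orientation; "wrist_force": force on the tool from outside, world axes, zero at the start; "torque": the same for the moment, N m; "finger_gap": finger opening in m; "finger_force": force on a finger pad.
Only numpy, scipy, OpenCV 4.12 (cv2) and the standard library are available. Lean on these libraries where they do the work, as an engineer would, in place of code of your own. Each camera call takes 0.05 s, during which the arm holds its last target. There are 200 camera calls.

## Working session

There is one attempt and no reset: what is moved stays moved. The work goes in short steps, Python scripts to look and compute and a tool call to move; the robot and the scene stay as the last step left them, time stands still between calls to the robot, and variables do not carry over. Pictures are saved under pics/ and viewed, at most 10 in all, crops included, and the job is handed in when it is done.

Besides the shell and the picture viewer there is one more tool, called after ">>>" by a JSON object that holds its "name" and its "arguments", one argument or row to a line. send_rows: Moves the arm, as the interface text tells. Its arguments: {"type":"object","properties":{"deltas":{"type":"array"},"grip_force":{"type":"number"}},"required":["deltas"]}

```bash
mkdir -p pics; cat > h.py <<'E'
from workcell import *
import numpy as np, cv2
def snap(n,f):
    c=get_calibration(n); p,d=camera(n); cv2.imwrite('pics/'+f,p[:,:,::-1]); np.savez('pics/'+f+'.npz',p=p,d=d,pose=c['pose'],fov=c['fov_y'],cx=c['cx'],cy=c['cy']); return p,d,c
def world(c,d,u,v):
    f=192/np.tan(np.radians(c['fov_y'])/2); z=d
    P=np.stack([(u-c['cx'])*z/f,-(v-c['cy'])*z/f,-z,np.ones_like(z)],-1)
    return (P@np.array(c['pose']).T)[...,:3]
E
python3 - <<'E'
from h import *
a=snap('scene','s1.png')[0];b=snap('side','d1.png')[0]
s=state();print(s)
for n in('scene','side'):print(get_calibration(n))
E
```

```text
{'t': 0.1, 'joints': array([-1.26070895,  0.70701433, -0.02765587,  1.48492989,  0.02200255,
        0.95091788, -0.07548175]), 'dq': array([ 9.90989535e-04, -8.30419386e-04, -1.25114063e-03, -2.29253751e-03,
        1.28589103e-03,  9.14711860e-05,  1.30959423e-03]), 'joint_torque': array([ 2.26467280e-03, -8.84303856e+01,  1.23685218e+00, -2.36461097e+01,
        1.70371664e-02,  5.08078490e-03, -2.09076899e-05]), 'tcp_pos': array([0.19804104, 0.53959514, 0.2528943 ]), 'tool_rot': array([[-9.38774922e-01,  3.44530897e-01, -3.27609998e-04],
       [ 3.44531053e-01,  9.38774480e-01, -9.10314748e-04],
       [-6.07965120e-06, -9.67452474e-04, -9.99999532e-01]]), 'wrist_force': array([-0.00541518,  0.18306419, -0.00422933]), 'torque': array([-0.0429432 ,  0.01460895,  0.04120556]), 'finger_force': 0.0, 'finger_gap': 0.08535206839207787}
{'fov_y': 49.24916360699184, 'cx': 259.54374158418545, 'cy': 198.37788228884784, 'pose': array([[-0.23273833, -0.65119838,  0.72233894,  1.2581883 ],
       [ 0.97236976, -0.14193916,  0.18533843,  0.24277993],
       [-0.0181639 ,  0.74551589,  0.66624029,  0.70102998],
       [ 0.        ,  0.        ,  0.        ,  1.        ]])}
{'fov_y': 51.876853038364985, 'cx': 249.1325919342544, 'cy': 194.67548309878697, 'pose': array([[-0.97262318,  0.13134595, -0.19170915,  0.41003365],
       [-0.23170774, -0.61119109,  0.75680709,  0.76308346],
       [-0.01776737,  0.78050861,  0.6248925 ,  0.67730604],
       [ 0.        ,  0.        ,  0.        ,  1.        ]])}
```

View pics/s1.png

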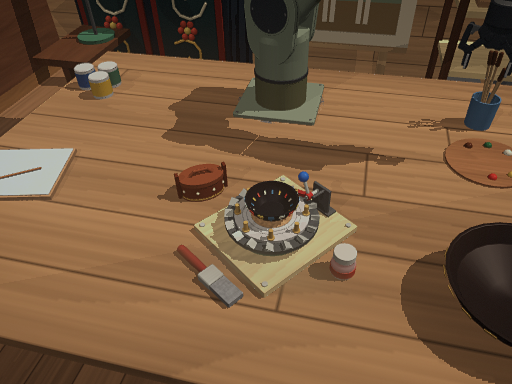

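View pics/d1.png

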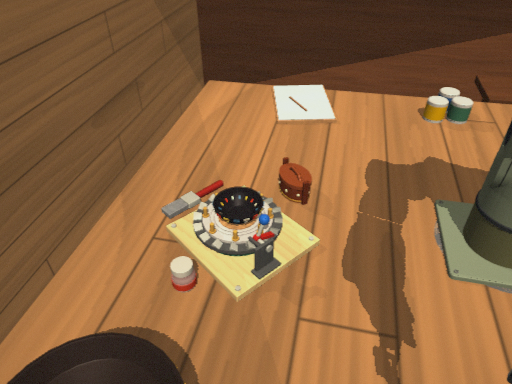

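The scene view shows the ball at (304,176), the bracket at (322,197), the box at (202,181), the jar at (343,260) and the brush at (210,275). The side view shows the ball at (264,219) and the bracket at (265,262).

```bash
cat >> h.py <<'E'
def load(f):
    z=np.load('pics/'+f+'.npz'); return z['p'],z['d'],dict(pose=z['pose'],fov_y=float(z['fov']),cx=float(z['cx']),cy=float(z['cy']))
def ray(c,u,v):
    o=np.array(c['pose'])[:3,3]; return o,world(c,np.array(1.),u,v)-o
def plane(c,u,v,h):
    o,r=ray(c,u,v); return o+r*(h-o[2])/r[2]
def blob(p,lo,hi):
    m=cv2.inRange(cv2.cvtColor(p,cv2.COLOR_RGB2HSV),lo,hi); return m
E
python3 - <<'E'
from h import *
R=[]
for f,roi in(('s1.png',(160,295,185,365)),('d1.png',(170,300,160,325))):
    p,d,c=load(f); v,u=np.mgrid[:384,:512]; W=world(c,d,u,v)
    h=cv2.cvtColor(p,cv2.COLOR_RGB2HSV)
    box=np.zeros((384,512),bool); box[roi[0]:roi[1],roi[2]:roi[3]]=1
    m=(h[...,0]>100)&(h[...,0]<125)&(h[...,1]>150)&(h[...,2]>70)&box
    b=(u[m].mean(),v[m].mean()); print(f,'ball',b,m.sum(),np.median(W[m],0)); R.append(ray(c,*b))
    # board top by height
    t=box&(abs(W[...,2]-.018)<.006)&(h[...,0]>20)&(h[...,0]<35)
    n,l,st,_=cv2.connectedComponentsWithStats(t.astype(np.uint8)); k=1+st[1:,4].argmax(); q=l==k
    P=W[q]; print(q.sum(),P[:,2].mean()); P2=plane(c,0,0,.018)
    uu,vv=u[q],v[q]; o=np.array(c['pose'])[:3,3]; r=world(c,np.ones(len(uu)),uu,vv)-o; X=o+r*((.018-o[2])/r[:,2])[:,None]
    print(cv2.minAreaRect((X[:,:2]*1000).astype(np.float32)))
    # head/ring ann
    t=box&(W[...,2]>.1)&(W[...,2]<.111)&(h[...,2]<120)
    # brass
    t=box&(h[...,0]>10)&(h[...,0]<28)&(h[...,1]>110)&(W[...,2]>.075)&(W[...,2]<.095)
    n,l,st,ce=cv2.connectedComponentsWithStats(t.astype(np.uint8),connectivity=8)
    for k in range(1,n):
        if st[k,4]>4: print('peg',ce[k].round(1),st[k,4],W[l==k].mean(0).round(4))
    # above 20mm points on bowl rim
    t=box&(W[...,2]>.099)&(W[...,2]<.113)&~m
    print('rim',cv2.minEnclosingCircle((W[t][:,:2]*1000).astype(np.float32)),t.sum())
(a,x),(b,y)=R
s=np.linalg.lstsq(np.stack([x,-y],1),b-a,rcond=None)[0];print('tri',a+s[0]*x,b+s[1]*y)
E
```

```text
s1.png ball (np.float64(303.41818181818184), np.float64(175.3090909090909)) 55 [0.5388603  0.15923782 0.12417923]
2375 0.017695209153222948
((632.8286743164062, 153.48753356933594), (136.53648376464844, 277.1217346191406), 53.20767593383789)
peg [247.7 188.7] 6 [0.5652 0.0378 0.0862]
peg [296.3 189.7] 6 [0.5449 0.1457 0.0858]
peg [279.3 192.2] 14 [0.5623 0.1101 0.0864]
peg [253.8 198.5] 11 [0.5949 0.0596 0.0865]
peg [236.9 206.4] 27 [0.6238 0.0287 0.0826]
peg [305.9 207.7] 26 [0.5956 0.1754 0.0825]
peg [260.2 218.2] 6 [0.6544 0.0882 0.0889]
peg [285. 217.] 5 [0.639  0.1378 0.088 ]
peg [245.3 223.9] 26 [0.6715 0.0605 0.0828]
peg [266. 220.] 5 [0.6531 0.1003 0.0849]
peg [296.4 224.8] 24 [0.6519 0.1642 0.0835]
peg [270.5 232. ] 25 [0.6829 0.1165 0.0828]
rim ((591.6029663085938, 113.7345199584961), 77.59777069091797) 545
d1.png ball (np.float64(263.61538461538464), np.float64(219.12820512820514)) 78 [0.53188348 0.16480294 0.12349304]
3679 0.018586329132220077
((597.950927734375, 108.7310791015625), (248.38270568847656, 280.6182861328125), 53.49498748779297)
peg [215.7 193.7] 6 [0.6709 0.0611 0.0868]
peg [261.3 193.7] 6 [0.5633 0.039  0.0876]
peg [245.8 197.8] 13 [0.5964 0.06   0.086 ]
peg [221.5 203.5] 14 [0.6464 0.0941 0.0873]
peg [204.7 209.5] 21 [0.6798 0.1187 0.0835]
peg [269.6 210.6] 23 [0.5331 0.0899 0.0826]
peg [227.  220.6] 5 [0.6164 0.1521 0.0911]
peg [211.5 225.5] 26 [0.648  0.1667 0.0834]
peg [258.4 225.3] 9 [0.5471 0.1451 0.0843]
peg [234.6 232.9] 24 [0.5924 0.1777 0.0828]
rim ((585.6504516601562, 114.5760726928711), 79.17108917236328) 510
tri [0.53199425 0.15804941 0.11912486] [0.53278282 0.15928852 0.11796034]
```

```bash
cat >> h.py <<'E'
O=np.array([.606,.103]);A=np.radians(-36.5)
XT=np.array([np.cos(A),np.sin(A)]);YT=np.array([-np.sin(A),np.cos(A)])
def w2t(p): p=np.asarray(p)[...,:2]-O; return np.stack([p@XT,p@YT],-1)
def t2w(x,y): return O+x*XT+y*YT
def go(x,y,tip):
    "tool-frame shift in cm from present measured pose to tip at table (x,y) m, height tip"
    s=state(); T=np.append(t2w(x,y),tip+finger_overhang)
    return (s['tool_rot'].T@(T-s['tcp_pos'])*100).round(2)
def rep():
    s=state(); t=s['tcp_pos']; print('t',s['t'].__round__(2),'table',(w2t(t)*1000).round(1),'tip z',((t[2]-finger_overhang)*1000).round(1),'xang',np.degrees(np.arctan2(s['tool_rot'][1,0],s['tool_rot'][0,0])).round(1),'F',s['wrist_force'].round(2))
E
python3 - <<'E'
from h import *
print(finger_overhang); rep()
from scipy.optimize import least_squares
P=np.array([[.6238,.0287],[.5956,.1754],[.6715,.0605],[.6519,.1642],[.6829,.1165],[.6798,.1187],[.5331,.0899],[.648,.1667],[.5924,.1777]])
def r(q):
    d=P-q[:2]; a=np.arctan2(d[:,1],d[:,0])-q[2]; k=np.round(a/(np.pi/4))*np.pi/4+q[2]
    return (d-.075*np.stack([np.cos(k),np.sin(k)],1)).ravel()
s=least_squares(r,[.606,.103,A+.05]); print(s.x, s.x[2]-A, np.abs(s.fun).max(), (w2t(P)*1000).round(0).tolist())
# jar: white lid in scene
p,d,c=load('s1.png'); v,u=np.mgrid[:384,:512]; W=world(c,d,u,v)
print('lid',w2t(W[250,343])*1000,W[250,343],'box',w2t(W[181,202])*1000,W[181,202])
E
```

```text
0.022
t 0.1 table [-587.6  108.3] tip z 230.9 xang 159.8 F [-0.01  0.18 -0.  ]
[ 0.60820363  0.10307881 -0.59223384] 0.044811341033332175 0.002069821327782835 [[59.0, -49.0], [-51.0, 52.0], [78.0, 5.0], [0.0, 76.0], [54.0, 57.0], [50.0, 57.0], [-51.0, -54.0], [-4.0, 76.0], [-55.0, 52.0]]
lid [-36.59312822 173.84854812] [0.67999344 0.26451577 0.06129469] box [  50.49754969 -200.33908284] [ 0.52742655 -0.08808104  0.056411  ]
```

>>> {"name": "send_rows", "arguments": {
  "deltas": [
    [[0, 0, 0, 0, 0, 0.185, 0], [0, 0, 0, 0, 0, 0.185, 0], [0, 0, 0, 0, 0, 0.185, 0], [0, 0, 0, 0, 0, 0.185, 0], [0, 0, 0, 0, 0, 0.185, 0], [0, 0, 0, 0, 0, 0.185, 0], [0, 0, 0, 0, 0, 0.185, 0], [0, 0, 0, 0, 0, 0.185, 0], [0, 0, 0, 0, 0, 0.185, 0], [0, 0, 0, 0, 0, 0.185, 0]]
  ],
  "grip_force": 20
}}

```text
t: 1.35
tcp_pos: [0.198, 0.5397, 0.253]
tool_rot: [[0.595, 0.804, -0.0], [0.804, -0.595, -0.001], [-0.001, 0.0, -1.0]]
wrist_force: [-0.3, -0.2, 0.3]
finger_gap: 0.0
finger_force: 0.0
```

```bash
sed -i 's/O=np.array(\[.606,.103\])/O=np.array([.607,.103])/' h.py; python3 - <<'E'
from h import *
rep(); print(go(-.093,-.045,.16),state()['joints'].round(2),state()['finger_gap'])
E
```

```text
t 1.35 table [-588.6  107.8] tip z 231.0 xang 53.5 F [-0.26 -0.21  0.3 ]
[-15.27  49.55   7.12] [-1.53  0.76  0.53  1.49 -0.43  1.   -1.53] 5.506890832234538e-06
```

>>> {"name": "send_rows", "arguments": {
  "deltas": [
    [[-1.5, 4, 0, 0, 0, 0, 0], [-1.5, 4, 0, 0, 0, 0, 0], [-1.5, 4, 0, 0, 0, 0, 0], [-1.5, 4, 0, 0, 0, 0, 0], [-1.5, 4, 0, 0, 0, 0, 0], [-1.5, 4, 0, 0, 0, 0, 0], [-1.5, 4, 0, 0, 0, 0, 0], [-1.5, 4, 0, 0, 0, 0, 0], [-1.5, 4, 0, 0, 0, 0, 0], [-1.5, 4, 0, 0, 0, 0, 0]]
  ]
}}

```text
t: 2.6
tcp_pos: [0.4331, 0.1815, 0.2532]
tool_rot: [[0.59, 0.808, -0.0], [0.808, -0.59, -0.0], [-0.0, -0.0, -1.0]]
wrist_force: [0.9, 0.8, -0.2]
finger_gap: 0.0001
finger_force: 0.0
```

```bash
python3 - <<'E'
from h import *
rep(); print(go(-.093,-.045,.11),state()['joints'].round(2))
E
```

```text
t 2.6 table [-186.4  -40.3] tip z 231.2 xang 53.9 F [ 0.94  0.79 -0.21]
[-0.52  9.34 12.12] [-0.71  0.59  0.43  1.86 -0.34  0.76 -0.73]
```

>>> {"name": "send_rows", "arguments": {
  "deltas": [
    [[-0.1, 3.1, 0, 0, 0, 0, 0], [-0.2, 3.1, 0, 0, 0, 0, 0], [-0.2, 3.1, 0, 0, 0, 0, 0], [0, 0, 2.5, 0, 0, 0, 0], [0, 0, 2.5, 0, 0, 0, 0], [0, 0, 2.5, 0, 0, 0, 0], [0, 0, 2.0, 0, 0, 0, 0], [0, 0, 0.6, 0, 0, 0, 0], [0, 0, 0, 0, 0, 0, 0], [0, 0, 0, 0, 0, 0, 0]]
  ]
}}

```text
t: 3.85
tcp_pos: [0.505, 0.1238, 0.153]
tool_rot: [[0.59, 0.807, 0.001], [0.807, -0.59, 0.0], [0.001, 0.001, -1.0]]
wrist_force: [0.1, 0.1, 0.6]
finger_gap: 0.0002
finger_force: 0.0
```

```bash
python3 - <<'E'
from h import *
snap('side','d2.png'); rep(); print(go(-.093,-.045,.109))
im=cv2.imread('pics/d2.png'); cv2.imwrite('pics/d2c.png',cv2.resize(im[120:300,150:330],None,fx=3.3,fy=3.3,interpolation=cv2.INTER_CUBIC))
E
```

```text
t 3.9 table [-94.4 -43.9] tip z 130.9 xang 53.8 F [ 0.29  1.2  -0.22]
[-0.11  0.14  2.19]
```

View pics/d2c.png

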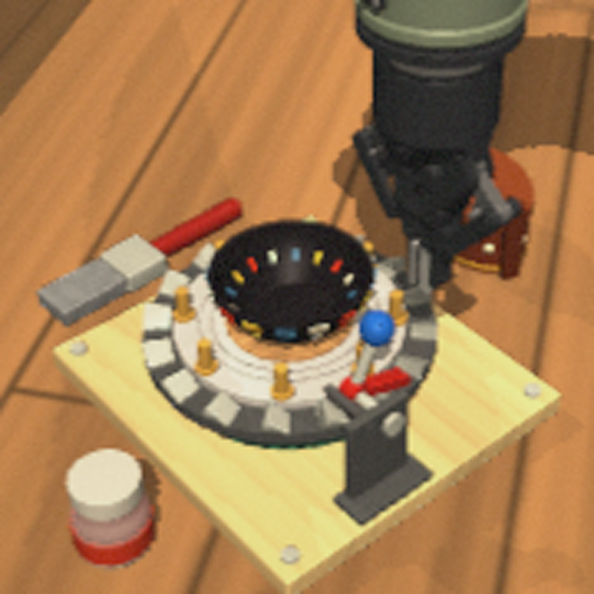

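The fingertips are behind the ball, at about crop (415,255), with the ball at (376,327). The finger linkage looks wide, so I'll check its profile.

```bash
python3 - <<'E'
from h import *
for f in('side','scene'):
    p,d,c=snap(f,f+'3.png'); v,u=np.mgrid[:384,:512]; W=world(c,d,u,v); t=w2t(W)*1000; z=W[...,2]*1000
    h=cv2.cvtColor(p,cv2.COLOR_RGB2HSV)
    m=(abs(t[...,0]+94)<100)&(abs(t[...,1]+44)<70)&(z>112)
    for a in range(112,260,8):
        k=m&(z>=a)&(z<a+8)&~((h[...,0]>100)&(h[...,0]<125)&(h[...,1]>150))
        if k.sum()>2: print(f,a,k.sum(),np.percentile(t[k],[3,97],axis=0).round(0).tolist())
E
```

```text
side 112 6 [[-104.0, -5.0], [-84.0, 10.0]]
side 120 12 [[-102.0, -10.0], [-84.0, 1.0]]
side 128 8 [[-102.0, -41.0], [-91.0, -3.0]]
side 136 32 [[-108.0, -49.0], [-83.0, -32.0]]
side 144 39 [[-108.0, -50.0], [-83.0, -32.0]]
side 152 38 [[-109.0, -52.0], [-84.0, -32.0]]
side 160 31 [[-108.0, -44.0], [-84.0, -32.0]]
side 168 28 [[-109.0, -37.0], [-81.0, -31.0]]
side 176 73 [[-125.0, -52.0], [-67.0, -30.0]]
side 184 97 [[-129.0, -53.0], [-59.0, -31.0]]
side 192 95 [[-138.0, -55.0], [-53.0, -27.0]]
side 200 107 [[-144.0, -47.0], [-47.0, -26.0]]
side 208 118 [[-150.0, -43.0], [-40.0, -26.0]]
side 216 176 [[-156.0, -51.0], [-39.0, -26.0]]
side 224 171 [[-153.0, -51.0], [-41.0, -24.0]]
side 232 145 [[-140.0, -48.0], [-64.0, -24.0]]
side 240 77 [[-136.0, -50.0], [-96.0, -30.0]]
side 248 50 [[-134.0, -51.0], [-117.0, -32.0]]
side 256 70 [[-132.0, -56.0], [-94.0, -8.0]]
scene 112 22 [[-96.0, -6.0], [-80.0, 12.0]]
scene 120 14 [[-100.0, -9.0], [-80.0, 8.0]]
scene 128 10 [[-99.0, -46.0], [-87.0, -32.0]]
scene 136 28 [[-107.0, -48.0], [-81.0, -31.0]]
scene 144 39 [[-107.0, -48.0], [-80.0, -31.0]]
scene 152 38 [[-106.0, -47.0], [-80.0, -31.0]]
scene 160 33 [[-100.0, -47.0], [-79.0, -31.0]]
scene 168 25 [[-114.0, -37.0], [-79.0, -30.0]]
scene 176 77 [[-123.0, -51.0], [-62.0, -29.0]]
scene 184 86 [[-130.0, -53.0], [-58.0, -30.0]]
scene 192 101 [[-135.0, -55.0], [-49.0, -26.0]]
scene 200 110 [[-143.0, -48.0], [-43.0, -26.0]]
scene 208 110 [[-148.0, -45.0], [-36.0, -25.0]]
scene 216 168 [[-150.0, -52.0], [-33.0, -25.0]]
scene 224 144 [[-148.0, -48.0], [-37.0, -23.0]]
scene 232 142 [[-127.0, -47.0], [-50.0, -23.0]]
scene 240 68 [[-87.0, -50.0], [-52.0, -31.0]]
scene 248 40 [[-71.0, -48.0], [-56.0, -31.0]]
scene 256 73 [[-101.0, -55.0], [-56.0, -6.0]]
```

>>> {"name": "send_rows", "arguments": {
  "deltas": [
    [[0, 0.1, 1.1, 0, 0, 0, 0], [0, 0, 1.0, 0, 0, 0, 0], [0.5, 0, 0, 0, 0, 0, 0], [0.8, 0, 0, 0, 0, 0, 0], [0.6, 0, 0, 0, 0, 0, 0], [0.4, 0, 0, 0, 0, 0, 0], [0.4, 0, 0, 0, 0, 0, 0], [0.4, 0, 0, 0, 0, 0, 0], [0.4, 0, 0, 0, 0, 0, 0], [0.4, 0, 0, 0, 0, 0, 0]]
  ]
}}

```text
t: 5.25
tcp_pos: [0.5287, 0.1548, 0.1313]
tool_rot: [[0.59, 0.807, -0.0], [0.807, -0.59, -0.0], [-0.0, 0.0, -1.0]]
wrist_force: [-0.4, -0.5, 0.4]
finger_gap: 0.0001
finger_force: 0.1
```

```bash
cat >> h.py <<'E'
def ball():
    R=[]
    for n in('scene','side'):
        p,d,c=snap(n,'b_%s.png'%n); h=cv2.cvtColor(p,cv2.COLOR_RGB2HSV); v,u=np.mgrid[:384,:512]
        m=(h[...,0]>100)&(h[...,0]<125)&(h[...,1]>150)&(h[...,2]>70)&(abs(u-280)<60)&(abs(v-200)<50)
        print(n,m.sum(),u[m].mean().round(1),v[m].mean().round(1)); R.append(ray(c,u[m].mean(),v[m].mean()))
    (a,x),(b,y)=R; s=np.linalg.lstsq(np.stack([x,-y],1),b-a,rcond=None)[0]; q=(a+s[0]*x+b+s[1]*y)/2
    print('ball table',(w2t(q)*1000).round(1),(q[2]*1000).round(1),'gap',np.linalg.norm(a+s[0]*x-b-s[1]*y)*1000)
E
python3 - <<'E'
from h import *
rep(); ball(); print(go(-.093,.016,.109))
E
```

```text
t 5.25 table [-93.8  -4.9] tip z 109.3 xang 53.8 F [-0.35 -0.49  0.42]
scene 58 309.8 177.8
side 89 256.6 221.4
ball table [-92.8  19.8] 123.6 gap 1.6937327751806117
[2.07 0.1  0.03]
```

>>> {"name": "send_rows", "arguments": {
  "deltas": [
    [[0.4, 0, 0, 0, 0, 0, 0], [0.4, 0, 0, 0, 0, 0, 0], [0.4, 0, 0, 0, 0, 0, 0], [0.4, 0, 0, 0, 0, 0, 0], [0.4, 0, 0, 0, 0, 0, 0], [0.2, 0, 0, 0, 0, 0, 0], [0, 0, 0, 0, 0, 0, 0], [0, 0, -1.5, 0, 0, 0, 0], [0, 0, -2.5, 0, 0, 0, 0], [0, 0, -2.5, 0, 0, 0, 0]]
  ]
}}

```text
t: 6.6
tcp_pos: [0.5415, 0.1722, 0.1981]
tool_rot: [[0.59, 0.807, 0.0], [0.807, -0.59, -0.0], [0.0, 0.0, -1.0]]
wrist_force: [-0.6, 0.5, -0.4]
finger_gap: -0.0002
finger_force: 0.0
```

```bash
python3 - <<'E'
from h import *
rep(); ball(); print(go(.082,.032,.175))
E
```

```text
t 6.6 table [-93.8  16.7] tip z 176.1 xang 53.8 F [-0.63  0.55 -0.36]
scene 44 319.4 186.7
side 85 246.5 231.0
ball table [-94.2  48.4] 115.4 gap 1.8433720248742966
[ 1.36 17.53  0.29]
```

>>> {"name": "send_rows", "arguments": {
  "deltas": [
    [[0.2, 2.5, 0, 0, 0, 0, 0], [0.2, 3.5, 0, 0, 0, 0, 0], [0.3, 3.5, 0, 0, 0, 0, 0], [0.3, 3.5, 0, 0, 0, 0, 0], [0.2, 3, 0, 0, 0, 0, 0], [0.2, 1.6, 0, 0, 0, 0, 0], [0, 0, 0, 0, 0, 0, 0], [0, 0, 2, 0, 0, 0, 0], [0, 0, 2, 0, 0, 0, 0], [0, 0, 1, 0, 0, 0, 0]]
  ]
}}

```text
t: 7.95
tcp_pos: [0.6912, 0.0805, 0.1458]
tool_rot: [[0.59, 0.808, -0.001], [0.808, -0.59, 0.0], [-0.001, -0.001, -1.0]]
wrist_force: [0.4, -0.6, -0.1]
finger_gap: 0.0001
finger_force: 0.0
```

```bash
python3 - <<'E'
from h import *
p,d,c=snap('scene','s4.png'); rep(); print(go(.082,.032,.075),state()['joints'].round(2))
cv2.imwrite('pics/s4c.png',cv2.resize(p[110:290,190:370,::-1],None,fx=3.3,fy=3.3,interpolation=cv2.INTER_CUBIC))
E
```

```text
t 8.0 table [81.  31.8] tip z 122.9 xang 53.9 F [-0.41 -0.58 -2.06]
[0.02 0.11 4.79] [-0.29  1.06  0.37  1.09 -0.37  1.06 -0.55]
```

View pics/s4c.png

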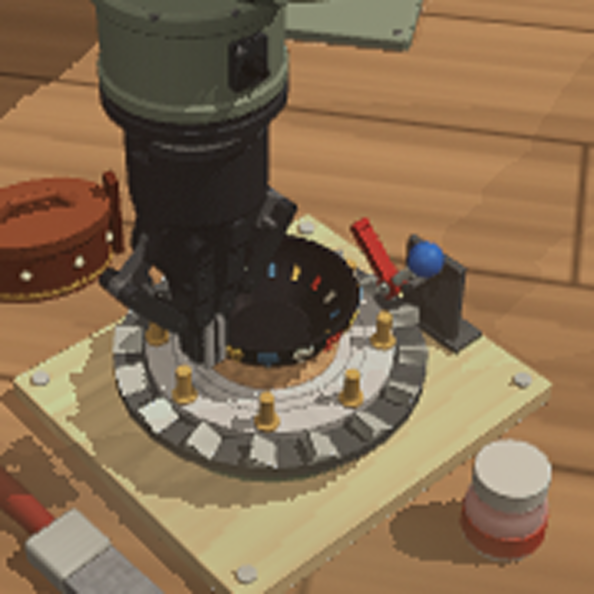

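The fingertip is at crop (215,350), between the pegs at (185,383) and (265,410). The pawl is back on its stop, with the red arm up at (375,260).

>>> {"name": "send_rows", "arguments": {
  "deltas": [
    [[0, 0.1, 1.5, 0, 0, 0, 0], [0, 0, 2, 0, 0, 0, 0], [0, 0, 1.2, 0, 0, 0, 0], [-0.4, 0, 0, 0, 0, 0, 0], [-0.5, 0, 0, 0, 0, 0, 0], [-0.4, 0, 0, 0, 0, 0, 0], [-0.4, 0, 0, 0, 0, 0, 0], [-0.4, 0, 0, 0, 0, 0, 0], [-0.4, 0, 0, 0, 0, 0, 0], [0, 0, 0, 0, 0, 0, 0]]
  ]
}}

```text
t: 9.25
tcp_pos: [0.6777, 0.0587, 0.0993]
tool_rot: [[0.59, 0.807, -0.001], [0.807, -0.59, -0.0], [-0.001, -0.0, -1.0]]
wrist_force: [-0.6, -0.3, 0.3]
finger_gap: 0.0
finger_force: 0.1
```

```bash
python3 - <<'E'
from h import *
rep(); print(go(.081,-.0075,.075))
E
```

```text
t 9.25 table [83.1  6.5] tip z 77.3 xang 53.8 F [-0.6  -0.28  0.31]
[-1.4  -0.22  0.23]
```

>>> {"name": "send_rows", "arguments": {
  "deltas": [
    [[-0.3, -0.1, 0, 0, 0, 0, 0], [-0.3, -0.1, 0, 0, 0, 0, 0], [-0.3, -0.1, 0, 0, 0, 0, 0], [-0.3, 0, 0, 0, 0, 0, 0], [-0.2, 0, 0, 0, 0, 0, 0], [0, 0, 0, 0, 0, 0, 0], [0.4, 0, 0, 0, 0, 0, 0], [0.4, 0, -1, 0, 0, 0, 0], [0, 0, -4, 0, 0, 0, 0], [0, 0, -5, 0, 0, 0, 0]]
  ]
}}

```text
t: 10.5
tcp_pos: [0.6718, 0.0562, 0.2006]
tool_rot: [[0.59, 0.807, -0.001], [0.807, -0.59, -0.001], [-0.001, -0.0, -1.0]]
wrist_force: [0.3, -0.9, 0.7]
finger_gap: -0.0
finger_force: 0.0
```

```bash
python3 - <<'E'
from h import *
from scipy.optimize import least_squares
rep()
# peg tops/bodies in both views
P=[]
for n in('scene','side'):
    p,d,c=snap(n,'w_%s.png'%n); v,u=np.mgrid[:384,:512]; W=world(c,d,u,v); h=cv2.cvtColor(p,cv2.COLOR_RGB2HSV); t=w2t(W)
    m=(h[...,0]>10)&(h[...,0]<28)&(h[...,1]>110)&(W[...,2]>.075)&(W[...,2]<.09)&(abs(np.linalg.norm(t,axis=-1)-.075)<.01)
    k,l,st,ce=cv2.connectedComponentsWithStats(m.astype(np.uint8),connectivity=8)
    P+=[w2t(W[l==i]).mean(0) for i in range(1,k) if st[i,4]>12]
P=np.array(P); print((P*1000).round(0).tolist())
def r(q):
    d=P-q[:2]; a=np.arctan2(d[:,1],d[:,0])-q[2]; k=np.round(a/(np.pi/4))*np.pi/4+q[2]
    return (d-.075*np.stack([np.cos(k),np.sin(k)],1)).ravel()
s=least_squares(r,[0,0,-.32]); print(s.x,np.abs(s.fun).max())
print(go(-.093,.09,.175))
E
```

```text
t 10.5 table [79.9  0.9] tip z 178.6 xang 53.9 F [ 0.31 -0.89  0.67]
[[-70.0, 22.0], [38.0, -65.0], [-33.0, 67.0], [74.0, -20.0], [69.0, 37.0], [24.0, 72.0], [-23.0, -71.0], [64.0, 36.0], [20.0, 72.0], [-37.0, 66.0]]
[ 0.00092966  0.0006957  -0.28814239] 0.0027173363129953734
[  8.91 -17.42   0.74]
```

>>> {"name": "send_rows", "arguments": {
  "deltas": [
    [[1.0, -2.5, 0, 0, 0, 0, 0], [1.5, -3, 0, 0, 0, 0, 0], [1.5, -3, 0, 0, 0, 0, 0], [1.5, -3, 0, 0, 0, 0, 0], [1.5, -3, 0, 0, 0, 0, 0], [1.3, -2, 0, 0, 0, 0, 0], [0.6, -0.9, 0, 0, 0, 0, 0], [0, 0, 0, 0, 0, 0, 0], [0, 0, 1.5, 0, 0, 0, 0], [0, 0, 2.0, 0, 0, 0, 0]]
  ]
}}

```text
t: 11.85
tcp_pos: [0.5844, 0.2294, 0.1632]
tool_rot: [[0.591, 0.807, 0.0], [0.807, -0.591, -0.0], [-0.0, 0.0, -1.0]]
wrist_force: [-0.0, -0.4, -0.7]
finger_gap: -0.0002
finger_force: 0.0
```

```bash
python3 - <<'E'
from h import *
rep(); print(go(-.093,.09,.109)); print(go(-.093,.045,.109))
E
```

```text
t 11.85 table [-93.4  88.2] tip z 141.2 xang 53.8 F [-0.   -0.38 -0.71]
[0.18 0.04 3.22]
[-4.32  0.02  3.22]
```

>>> {"name": "send_rows", "arguments": {
  "deltas": [
    [[0, 0, 1.7, 0, 0, 0, 0], [0, 0, 1.7, 0, 0, 0, 0], [-0.6, 0, 0, 0, 0, 0, 0], [-0.7, 0, 0, 0, 0, 0, 0], [-0.5, 0, 0, 0, 0, 0, 0], [-0.4, 0, 0, 0, 0, 0, 0], [-0.4, 0, 0, 0, 0, 0, 0], [-0.4, 0, 0, 0, 0, 0, 0], [-0.4, 0, 0, 0, 0, 0, 0], [-0.4, 0, 0, 0, 0, 0, 0]]
  ]
}}

```text
t: 13.1
tcp_pos: [0.5614, 0.1996, 0.1303]
tool_rot: [[0.59, 0.807, -0.0], [0.807, -0.59, -0.0], [-0.0, -0.0, -1.0]]
wrist_force: [0.0, 0.1, 0.6]
finger_gap: -0.0001
finger_force: 0.0
```

```bash
python3 - <<'E'
from h import *
rep(); ball()
E
```

```text
t 13.1 table [-94.2  50.6] tip z 108.3 xang 53.8 F [0.04 0.15 0.58]
scene 8 309.5 180.0
side 22 256.0 226.0
ball table [-94.   20.7] 114.7 gap 6.617484632055975
```

>>> {"name": "send_rows", "arguments": {
  "deltas": [
    [[-0.4, 0, 0, 0, 0, 0, 0], [-0.4, 0, 0, 0, 0, 0, 0], [-0.4, 0, 0, 0, 0, 0, 0], [-0.4, 0, 0, 0, 0, 0, 0], [-0.3, 0, 0, 0, 0, 0, 0], [0, 0, 0, 0, 0, 0, 0], [0.5, 0, 0, 0, 0, 0, 0], [1, 0, -1.5, 0, 0, 0, 0], [1.5, 0, -4, 0, 0, 0, 0], [1.5, 0, -4, 0, 0, 0, 0]]
  ]
}}

```text
t: 14.45
tcp_pos: [0.5771, 0.2216, 0.2264]
tool_rot: [[0.59, 0.808, -0.0], [0.808, -0.59, -0.0], [-0.001, 0.0, -1.0]]
wrist_force: [-0.7, -0.1, -1.2]
finger_gap: -0.0001
finger_force: 0.0
```

```bash
python3 - <<'E'
from h import *
rep(); ball()
a=cv2.imread('pics/b_scene.png')[130:280,190:370];b=cv2.imread('pics/b_side.png')[150:300,150:330]
cv2.imwrite('pics/fin.png',cv2.resize(np.hstack([a,b]),None,fx=2.2,fy=2.2,interpolation=cv2.INTER_CUBIC))
E
```

```text
t 14.45 table [-94.5  77.6] tip z 204.4 xang 53.9 F [-0.67 -0.06 -1.15]
scene 44 303.7 174.9
side 78 263.6 219.1
ball table [-93.7   0.8] 119.4 gap 2.2714932385969
```

View pics/fin.png

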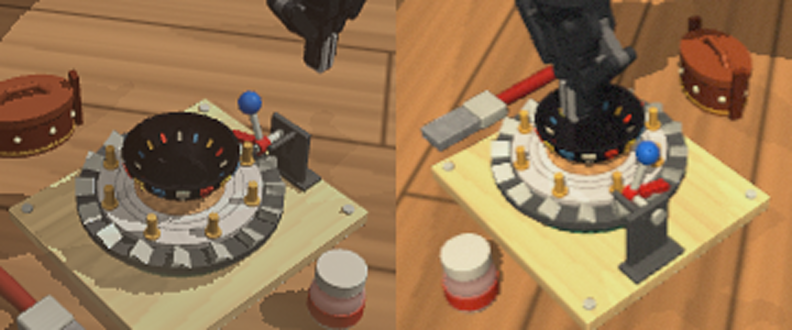

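The ball is back at its original pixels: side (263.6,219.1) now and at the start. So the pawl is fully home, the wheel is one notch back, and the jar, brush and box look undisturbed.

```bash
python3 -c "
from workcell import *
print(close_job())"
```

```text
the job is handed in; nothing more can be done
None
```

The turntable is back one notch: the wheel measured about -0.29 rad, the pawl lies fully home in that notch, the arm stayed clear of the bowl, jar, brush and box, and the job was handed in at about 14.5 s.

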